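Tare the bench force gauge with its loading plate

TASK

Lay the loose aluminium loading plate on the force gauge's steel dome so that it balances there by itself, centred and about level. Then, with the plate resting on the dome, turn the knob on the sloping dial until its yellow zero line lines up with the orange pointer, and let go. Leave the other things on the bench where they are.

Things in the scene. Friction and masses are not known exactly. Their poses are not given: they have to be found in the camera images.
- gauge: bench force gauge, bolted down: blue base 190 (x) x 330 (y) x 30 mm high; origin at the centre of its underside, -x side towards the robot. Load button 90 mm to +y of the middle. 90 mm to -y a white round dial drum, 154 mm across; its face is inclined 27 degrees from level, tipped towards -x, and the face's centre is 115 mm above the bench
- load_button: domed load button: a polished steel ball-shaped dome of 40 mm radius, standing in a dark socket 76 mm across whose rim is 96 mm above the bench. It sinks straight down on a spring under load (1.4 mm per newton) and so drives the pointer
- dome_top (a point): highest point of the load button's dome, 125 mm above the bench when nothing lies on it
- plate: loose flat aluminium loading plate, 110 (x) x 50 (y) x 16 mm (z), mass between about 0.35 and 0.7 kg, evenly spread, with a red cross at the middle of its top; origin at the centre of its underside, z up
- plate_mid (a point): centre of the plate's solid, 8 mm above its underside; also its centre of mass
- knob_grip (a point): grip point of the zero knob, on its axis, 27 mm out from the dial face. The knob is a black disc 110 mm across and 6 mm thick, with a grey bar across it to pinch: 60 mm long (point x), 14 mm wide (point y), its top 39 mm out from the face. Its z points out of the dial along the knob's axis, 27 degrees from vertical
- zero_mark (a point): outer end of the yellow zero line on the black knob disc, 58 mm from the axis; the line lies along the bar (point x of knob_grip) and turns with the knob
- pointer_tip (a point): tip of the orange pointer at the disc's edge, 58 mm from the axis. The load on the button moves the pointer clockwise; the knob does not move it
- zero_knob (a joint): angle of the zero line round the dial in rad, growing clockwise as seen facing the dial: 0 is the place of the unloaded pointer, 0.6 is straight up the sloping face; turns from -1.1 to 2.3 with slight friction and stays where it is left
- pointer (a joint): angle of the pointer round the dial in rad, on the same scale as zero_knob: about 0 unloaded, growing clockwise by about 0.15 per newton on the button. The zero line is under the pointer when both angles are equal
- screwdriver: loose screwdriver with orange handle lying flat, a bystander
- wrench: loose steel open-ended wrench lying flat, a bystander
- tape: loose yellow tape roll, 100 mm across and 48 mm high, a bystander; origin at the centre of its underside
- can: loose blue spray can with red cap, 64 mm across and 160 mm high, a bystander; origin at the centre of its underside
- bin: loose blue open parts bin, 160 x 100 x 70 mm, a bystander; origin at the centre of its underside
- hammer: loose hammer lying flat, a bystander
Not all that is in view belongs to the job. Leave any blue or green look-alike of the plate alone.

How it is judged (in metres and radians):
On the way, in this order (a step that is already met when the one before it is completed fails the run):
1. the plate lies balanced on the dome, let go and at rest (horizontal distance between plate_mid and dome_top below 0.012 m and angle between plate's own z axis and vertical below 0.17 rad and contact force between plate and load_button above 2.5 N and contact force between plate and the fingers below 0.05 N and linear speed of plate below 0.03 m/s and angular speed of plate below 0.4 rad/s), for 0.3 s.
2. with the plate on the dome, the zero line is at the pointer (all of step 1 and distance between zero_mark and pointer_tip below 0.004 m and velocity of joint zero_knob between -0.05 and 0.05 rad/s), for 0.2 s.
At the end, for the whole second after the job is handed in: The plate rests on the dome alone, released and still, its middle within 12 mm of the dome's top and tilted less than 10 degrees; the knob is still, with its zero line within 4 mm (about 4 degrees) of the pointer's tip (all of step 2); the robot touches nothing.
It fails at once if a bystander (screwdriver, wrench, tape roll, can, bin or hammer) is moved more than 30 mm (distance of any of screwdriver, wrench, tape, can, bin, hammer from where it was at the start of the episode above 0.03 m).
It also fails if it takes over 54 s, if anything falls off the work surface, if the arm or the gripper's body presses on something with over 40 N, if the wrist force passes 120 N, or if a joint passes its speed limit or range.

ROBOT

A 6-joint arm with a two-finger parallel gripper is mounted at the origin on the work surface. World frame = base frame: x ahead of the robot, y to its left, z up, the work surface at z = 0. Lengths are in m, angles in degrees, forces in N, time in s.
With the tool pointing down it reaches from about 0.3 to 0.75 m from the base axis. Payload 8.5 kg.
Tool frame: the origin (TCP) lies midway between the tips of the shut fingers; the grasp point (between the pads) lies 19 mm behind it; z points along the fingers, y is the line along which they close (so a half turn about z gives the same grasp; the last joint's range is limited). The gripper opens to 85 mm and grips with 20 to 120 N. Pads are 22 mm wide; open, the fingers measure 114 mm over their backs; the gripper's body (76 mm by 85 mm) begins 54 mm behind the grasp point. The pads swing forward as they close: fully open they stand 13 mm farther back than shut.
Start: joints at [55.903, 21.807, 74.336, -0, 83.858, -12.336], TCP at [0.204, 0.511, 0.231] pointing down, gripper open.
Joint ranges: [-178.18, 178.18], [-50.72, 133.34], [12.68, 142.11], [-81.47, 261.47], [9.98, 163.14], [-165.26, 165.26]. Speed limits (degrees/s): [136.94, 136.94, 180, 180, 180, 180].

INTERFACE

Orientations are given as a 3x3 rotation matrix whose columns are the frame's x, y, z axes.
In Python, from rig import env gives the robot as it stands. The module is installed in compiled form; this text tells all that it offers.
- The arm moves only by the tool jog_arm, never from a script. Its argument "targets" is a list of rows, each a list of 6 numbers: the shift along the tool's x, y, z in cm, then the turn, a rotation vector about the tool's x, y, z in degrees. A call has 1 to 8 rows; each row is the pose to reach, as a shift and turn from the pose commanded when the call began, along the tool's axes at that moment; what a row does not reach only later rows make up. A row lasts 1/12 s, in which the tool goes at most 41.7 mm and 7.16 degrees, less where a joint would pass 70% of its speed; a pose out of reach is approached as far as the arm can. A call with a gripper value outside its range is refused whole. "hand" is the opening, from 0 (shut) to 1 (fully open), set as the call begins (left out, the last holds). The fingers move at their own pace and stop on an object; "newtons" is the grip in N (left out, the last holds). Time passes only in rows, so rows that repeat a pose let the fingers close. It gives the time, the measured TCP pose, the force, the opening and the grip force at its end, in the units of the state.
- env.observe(): the state, without advancing time (a new reading comes with each control period).
- env.get_image(name): name is "scene" or "top" or "wrist"; returns a dict with "frame" (480x640x3 uint8, red, green, blue), "depth" (480x640 float32, m along the optical axis (not along the pixel's ray), 0 where there is no reading), "fovy" (degrees; the focal length in pixels is half the picture's height over the tangent of half this angle, whatever the lens; pixels are square), "cx", "cy" (the principal point, pixels), "cam_to_world" (4x4, takes a point from camera to world coordinates). Camera axes: x right, y down, z forward; pixel columns grow to the right and rows downward; lengths in m; the calibration is good to about 2 mm. A picture is of the moment at which its call begins.
- env.close_job(): hands the job in; it is judged then, once.
Trained networks look in the newest picture that a camera, given by its name, has taken for a name from the list of things; names that differ only in an ending like _2 or _b are one class to them, and where a whole thing is asked for, a point or a joint stands for the part that bears it (a point fixed in the world has none). Each returns a list of dicts, best first, with "score" (0 to 1); they miss things now and then, are a little off and sometimes report something else, mostly with a low value. They report only what shows in the picture. A call takes as long as a camera call. They do not tell look-alikes from the thing itself.
- env.regions_of(camera, target): "pixels" (480x640 bool, what is visible of it) and "point" ([row, column] in pixels, amid what is visible of it).
The state is a dict: "time_s": time; "q": joint angles; "qvel": joint speeds; "joint_efforts": joint torques, N m; "position": TCP position; "tool_rot": TCP orientation; "ft_force": force on the tool from outside, world axes, zero at the start; "wrist_torque": the same for the moment, N m; "grip_width": finger opening in m; "gripper_force": force on a finger pad.
Only numpy, scipy, OpenCV 4.12 (cv2) and the standard library are available. Lean on these libraries where they do the work, as an engineer would, in place of code of your own. Each camera call takes 0.05 s, during which the arm holds its last target. There are 200 camera calls.

## Working session

There is one attempt and no reset: what is moved stays moved. The work goes in short steps, Python scripts to look and compute and a tool call to move; the robot and the scene stay as the last step left them, time stands still between calls to the robot, and variables do not carry over. Pictures are saved under pics/ and viewed, at most 10 in all, crops included, and the job is handed in when it is done.

Besides the shell and the picture viewer there is one more tool, called after "Call:" by a JSON object that holds its "fn" and its "kwargs", one argument or row to a line. jog_arm: Moves the arm, as the interface text tells. Its arguments: {"type":"object","properties":{"targets":{"type":"array","items":{"type":"array","items":{"type":"number"}}},"hand":{"type":"number"},"newtons":{"type":"number"}},"required":["targets"]}

```bash
mkdir -p pics
cat > h.py <<'E'
import numpy as np, cv2
from rig import env
def K(im):
    f=240/np.tan(np.radians(im['fovy'])/2); return f,im['cx'],im['cy']
def cloud(im):
    f,cx,cy=K(im); d=im['depth']; v,u=np.mgrid[:480,:640]
    p=np.stack([(u-cx)/f*d,(v-cy)/f*d,d],-1); T=np.array(im['cam_to_world'])
    return p@T[:3,:3].T+T[:3,3]
def save(n,f,s=1):
    f=cv2.resize(f,None,fx=s,fy=s,interpolation=cv2.INTER_CUBIC); cv2.imwrite('pics/'+n+'.png',f[...,::-1])
def proj(im,P):
    f,cx,cy=K(im); T=np.array(im['cam_to_world']); c=(np.asarray(P)-T[:3,3])@T[:3,:3]
    return c[...,0]/c[...,2]*f+cx, c[...,1]/c[...,2]*f+cy
E
python3 - <<'E'
from h import *
ims={}
for n in ['scene','top']:
    im=env.get_image(n); c=cloud(im); print(n,im['fovy'],np.round(np.array(im['cam_to_world'])[:3,3],3))
    save(n+'0',im['frame'])
    for t in ['plate','gauge','load_button','knob_grip','zero_mark','pointer_tip','can','bin','tape','hammer','wrench','screwdriver']:
        for r in env.regions_of(n,t):
            m=r['pixels']&(im['depth']>0); 
            if r['score']<.2 or m.sum()<3: continue
            q=c[m]; print(t,round(r['score'],2),np.round(r['point']),m.sum(),np.round(np.median(q,0),3),np.round(np.percentile(q,2,0),3),np.round(np.percentile(q,98,0),3))
s=env.observe();print(s['time_s'],s['position'],s['tool_rot'],s['ft_force'])
E
```

```text
scene 51.21261260103314 [1.27  0.158 1.311]
plate 0.92 [174. 418.] 470 [0.176 0.306 0.016] [0.136 0.255 0.003] [0.215 0.358 0.023]
plate 0.88 [206. 383.] 532 [0.32  0.198 0.016] [ 0.262  0.163 -0.001] [0.37  0.232 0.023]
plate 0.8 [247. 412.] 575 [0.451 0.292 0.016] [0.393 0.264 0.002] [0.499 0.324 0.022]
plate 0.6 [259. 275.] 6971 [ 0.601 -0.1    0.039] [ 0.482 -0.254  0.014] [0.676 0.063 0.147]
plate 0.56 [277. 369.] 616 [0.568 0.177 0.017] [0.529 0.127 0.006] [0.608 0.228 0.023]
gauge 0.74 [256. 274.] 7116 [ 0.6   -0.102  0.038] [ 0.479 -0.258  0.009] [0.676 0.065 0.146]
load_button 0.9 [259. 304.] 655 [ 0.595 -0.006  0.111] [ 0.534 -0.046  0.032] [0.62  0.027 0.128]
knob_grip 0.89 [232. 244.] 704 [ 0.546 -0.179  0.129] [ 0.493 -0.232  0.096] [ 0.587 -0.136  0.159]
knob_grip 0.69 [284. 479.] 840 [0.579 0.472 0.043] [0.533 0.426 0.006] [0.626 0.518 0.053]
zero_mark 0.61 [234. 245.] 722 [ 0.547 -0.179  0.129] [ 0.495 -0.232  0.099] [ 0.588 -0.135  0.159]
can 0.59 [335. 330.] 882 [0.818 0.102 0.127] [0.781 0.072 0.013] [0.831 0.13  0.164]
bin 0.81 [230. 157.] 2227 [ 0.514 -0.487  0.0
[... 1552 characters left out ...]
  0.156]
tape 0.77 [215. 124.] 1136 [0.578 0.474 0.04 ] [ 0.528  0.424 -0.004] [0.625 0.522 0.052]
hammer 0.77 [304. 124.] 1423 [0.373 0.493 0.022] [0.261 0.38  0.006] [0.46  0.577 0.029]
hammer 0.59 [122. 278.] 1066 [0.78  0.097 0.124] [0.767 0.068 0.001] [0.822 0.129 0.163]
wrench 0.95 [309. 349.] 570 [ 0.342 -0.062  0.006] [ 0.28  -0.08  -0.003] [ 0.438 -0.046  0.012]
screwdriver 0.91 [168. 210.] 434 [0.713 0.273 0.02 ] [ 0.59   0.257 -0.002] [0.771 0.292 0.028]
1.3 [0.20389289 0.51079141 0.23130451] [[-9.28744980e-01  3.70719250e-01  6.78684099e-06]
 [ 3.70719250e-01  9.28744979e-01 -4.53285796e-05]
 [-2.31074215e-05 -3.95826781e-05 -9.99999999e-01]] [-0.39640513 -0.79387261 -0.02702171]
```

View pics/top0.png

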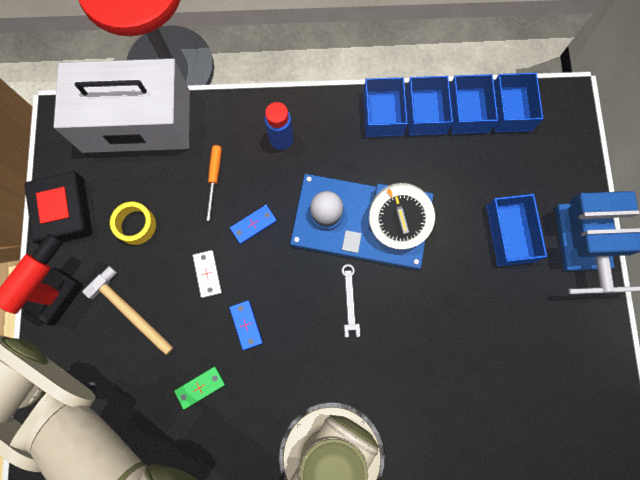

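Run:
```python
import cv2
a=cv2.imread('pics/top0.png'); cv2.imwrite('pics/topc.png',cv2.resize(a[180:420,170:470],None,fx=2.5,fy=2.5,interpolation=cv2.INTER_CUBIC))
```

```text
(no output)
```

View pics/topc.png

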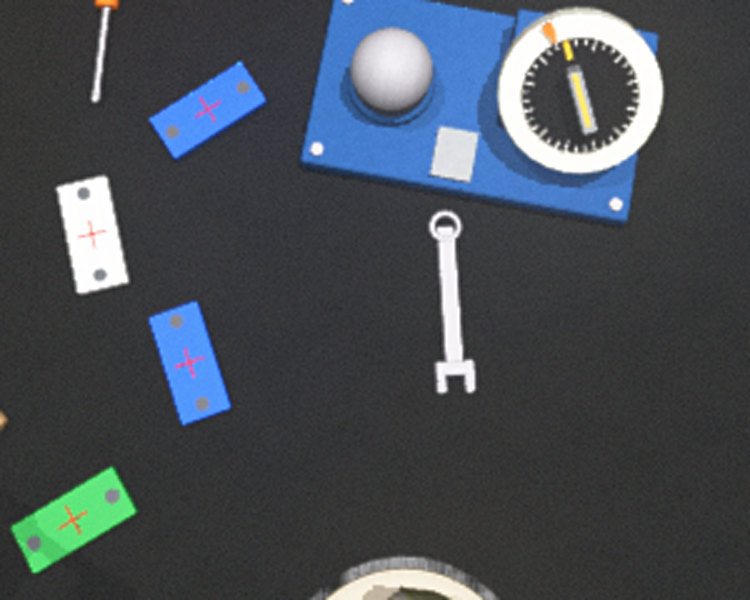

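Plate candidates in the top view: the bare/white metal one at (206,275), blue at (255,224), blue at (248,327), green at (199,389), as column, row. The one at (206,275) is the aluminium plate: it is uncoloured, has a red cross, and the others are the coloured look-alikes. The dome is at (326,209) and the dial at (402,217), with the pointer at its upper left and the zero line slightly clockwise of it.

```bash
cat >> h.py <<'E'
from scipy.optimize import least_squares
from scipy.spatial.transform import Rotation as Rn
def go(p,R,s=None):
    s=s or env.observe(); R0=np.array(s['tool_rot']); 
    d=R0.T@(np.asarray(p)-s['position'])*100; r=Rn.from_matrix(R0.T@R).as_rotvec(degrees=True)
    return np.round(d,2),np.round(r,2)
def down(yaw):  # tool x at angle yaw (deg), z down
    c,s=np.cos(np.radians(yaw)),np.sin(np.radians(yaw)); return np.array([[c,s,0],[s,-c,0],[0,0,-1.]])
def plate(n,near=(.445,.29),im=None):
    im=im or env.get_image(n); c=cloud(im)
    f=cv2.cvtColor(im['frame'],cv2.COLOR_RGB2HSV); 
    m=(np.hypot(c[...,0]-near[0],c[...,1]-near[1])<.085)&(c[...,2]>.009)&(c[...,2]<.3)&(f[...,2]>120)
    m&=(f[...,1]<70)|(f[...,0]<8)|(f[...,0]>172)
    return im,c,m
def sphere(q,r=.04):
    c0=np.r_[np.median(q[:,:2],0),.085]
    return least_squares(lambda x:np.linalg.norm(q-x,axis=1)-r,c0,loss='soft_l1',f_scale=.002).x
E
python3 - <<'E'
from h import *
for n in ['top','scene']:
    im,c,m=plate(n)
    zt=np.median(c[m][:,2]); f,cx,cy=K(im)
    rect=cv2.minAreaRect(c[m][:,:2].astype(np.float32)*1000); print(n,'plate',m.sum(),zt,np.round(rect[0],1),np.round(rect[1],1),round(rect[2],1),np.round(c[m].mean(0),4))
    # red cross
    h=cv2.cvtColor(im['frame'],cv2.COLOR_RGB2HSV); x=m&(h[...,1]>60); print(' cross',x.sum(),np.round(c[x].mean(0),4))
    b=(np.hypot(c[...,0]-.59,c[...,1]-.005)<.05)&(c[...,2]>.102)
    print(' dome',b.sum(),np.round(sphere(c[b]),4),c[b][:,2].max())
    # gauge base top, blue
    g=(abs(c[...,2]-.03)<.006)&(abs(c[...,0]-.57)<.2)&(abs(c[...,1]+.1)<.22)&(h[...,0]>100)&(h[...,0]<125)&(h[...,1]>120)
    r=cv2.minAreaRect(c[g][:,:2].astype(np.float32)*1000); print(' base',g.sum(),np.round(r[0],1),np.round(r[1],1),round(r[2],1),np.median(c[g][:,2]))
    # dial face white ring plane
    w=(np.hypot(c[...,0]-.545,c[...,1]+.18)<.09)&(c[...,2]>.07)&(h[...,1]<50)&(h[...,2]>170)
    q=c[w]; 
    for _ in range(4):
        mu=q.mean(0); nn=np.linalg.svd(q-mu)[2][2]; q=q[abs((q-mu)@nn)<.004]
    print(' dial',len(q),np.round(mu,4),np.round(nn*np.sign(nn[2]),3),np.degrees(np.arccos(abs(nn[2]))))
print(env.observe()['time_s'])
E
```

```text
top plate 880 0.014811393050984667 [444.  290.3] [111.   50.9] 12.0 [0.443  0.2898 0.0148]
 cross 11 [0.4432 0.2916 0.0144]
 dome 633 [ 0.5819 -0.0113  0.0838] 0.13016138314192305
 base 4689 [602.1 -64.3] [415.6 255.3] 76.9 0.029063136274860124
 dial 1205 [ 0.5484 -0.1874  0.1177] [-0.426  0.105  0.899] 26.00227671668564
scene plate 535 0.01657987226419988 [445.  292.3] [114.   51.5] 11.7 [0.4471 0.292  0.0167]
 cross 2 [0.4441 0.2907 0.0178]
 dome 456 [ 0.581  -0.0094  0.0857] 0.13085109664730643
 base 2741 [562.4 -95.8] [328.4 192.3] 76.6 0.03052597075251562
 dial 244 [ 0.5638 -0.1784  0.1189] [-0.254  0.098  0.962] 15.76413374315442
1.4
```

Run:
```python
from h import *
print(go([.4445,.291,.18],down(192)))
```

```text
(array([-30.49, -11.49,   5.13]), array([ -0.  ,  -0.  , -33.76]))
```

Call:
{"fn": "jog_arm", "kwargs": {
  "targets": [
    [-30.5, -11.5, 5.1, 0, 0, -33.8],
    [-30.5, -11.5, 5.1, 0, 0, -33.8],
    [-30.5, -11.5, 5.1, 0, 0, -33.8],
    [-30.5, -11.5, 5.1, 0, 0, -33.8],
    [-30.5, -11.5, 5.1, 0, 0, -33.8],
    [-30.5, -11.5, 5.1, 0, 0, -33.8],
    [-30.5, -11.5, 5.1, 0, 0, -33.8],
    [-30.5, -11.5, 5.1, 0, 0, -33.8]
  ],
  "hand": 1
}}

```text
time_s: 2.07
position: [0.4325, 0.3016, 0.183]
tool_rot: [[-0.978, -0.209, 0.0], [-0.209, 0.978, 0.0], [-0.0, 0.0, -1.0]]
ft_force: [0.6, 1.4, -0.8]
grip_width: 0.0853
gripper_force: 0.0
```

Call:
{"fn": "jog_arm", "kwargs": {
  "targets": [
    [0, 0, 0, 0, 0, 0],
    [0, 0, 0, 0, 0, 0],
    [0, 0, 0, 0, 0, 0]
  ]
}}

```text
time_s: 2.32
position: [0.431, 0.3033, 0.1832]
tool_rot: [[-0.978, -0.208, -0.0], [-0.208, 0.978, 0.0], [0.0, 0.0, -1.0]]
ft_force: [0.7, -0.1, 1.5]
grip_width: 0.0857
gripper_force: 0.0
```

Run:
```python
from h import *
im,c,m=plate('wrist'); save('w1',im['frame'])
s=env.observe(); print(s['time_s'],s['position'],np.round(s['tool_rot'],3).tolist(),s['grip_width'],s['ft_force'])
r=cv2.minAreaRect(c[m][:,:2].astype(np.float32)*1000); print(m.sum(),np.median(c[m][:,2]),r,np.array(im['cam_to_world']).round(3)[:3].tolist())
h=cv2.cvtColor(im['frame'],cv2.COLOR_RGB2HSV); x=m&(h[...,1]>60); print(' cross',x.sum(),np.round(c[x].mean(0),4))
```

```text
2.3667 [0.43059434 0.30380224 0.18338526] [[-0.978, -0.209, 0.0], [-0.209, 0.978, 0.0], [-0.0, 0.0, -1.0]] 0.08512168807733636 [-0.53435701  0.57430952  0.03685351]
8651 0.01775019285623397 ((442.92669677734375, 291.6536865234375), (93.87116241455078, 118.10609436035156), 73.30354309082031) [[-0.208, 0.934, 0.29, 0.357], [0.978, 0.199, 0.062, 0.288], [0.001, 0.297, -0.955, 0.327]]
 cross 130 [0.4431 0.29   0.0221]
```

View pics/w1.png

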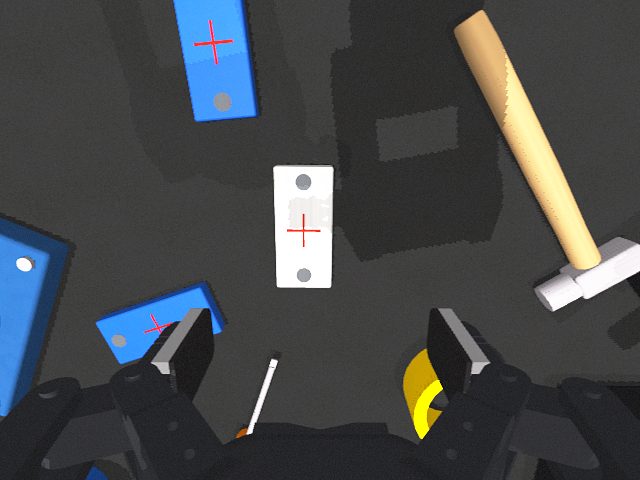

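The wrist view shows the white aluminium plate with its red cross at pixel (303,230), between columns 274–333 and rows 166–288. The grip axis lies across its short side. I'll refine it by casting rays onto the z = 0.016 plane.

```bash
cat >> h.py <<'E'
def onplane(im,uv,z):
    f,cx,cy=K(im); T=np.array(im['cam_to_world']); uv=np.asarray(uv,float)
    d=np.c_[(uv[:,0]-cx)/f,(uv[:,1]-cy)/f,np.ones(len(uv))]@T[:3,:3].T
    return T[:3,3]+d*((z-T[2,3])/d[:,2])[:,None]
E
python3 - <<'E'
from h import *
im=env.get_image('wrist'); h=cv2.cvtColor(im['frame'],cv2.COLOR_RGB2HSV)
m=np.zeros((480,640),np.uint8); m[150:300,255:350]=((h[...,2]>150))[150:300,255:350]
m=cv2.morphologyEx(m,cv2.MORPH_CLOSE,np.ones((9,9)))
n,l,st,_=cv2.connectedComponentsWithStats(m); k=1+st[1:,4].argmax(); v,u=np.nonzero(l==k); print(st[k])
P=onplane(im,np.c_[u,v],.016); r=cv2.minAreaRect((P[:,:2]*1000).astype(np.float32)); print(r,P.mean(0))
print(np.round(onplane(im,[[303.5,230.5]],.016),4))
c=cloud(im); print('z',np.median(c[l==k][:,2]))
R=np.array(env.observe()['tool_rot'])
print(go([.444,.2905,.06],down(192)),go([.444,.2905,.002],down(192)))
E
```

```text
[ 273  165   60  123 7001]
((442.86083984375, 291.1106262207031), (110.67601013183594, 50.20977020263672), 11.539161682128906) [0.44047634 0.2905933  0.016     ]
[[0.4438 0.2921 0.016 ]]
z 0.017509796489857732
(array([-1.04, -1.61, 12.34]), array([0.01, 0.02, 0.13])) (array([-1.04, -1.61, 18.14]), array([0.01, 0.02, 0.13]))
```

Call:
{"fn": "jog_arm", "kwargs": {
  "targets": [
    [-1, -1.5, 4, 0, 0, 0.3],
    [-1, -1.5, 8, 0, 0, 0.3],
    [-1, -1.5, 12.3, 0, 0, 0.3],
    [-1, -1.5, 12.3, 0, 0, 0.3],
    [-1, -1.5, 12.3, 0, 0, 0.3]
  ]
}}

```text
time_s: 2.83
position: [0.443, 0.2912, 0.0597]
tool_rot: [[-0.979, -0.205, -0.003], [-0.205, 0.979, -0.001], [0.003, -0.0, -1.0]]
ft_force: [0.6, 0.4, 0.9]
grip_width: 0.0854
gripper_force: 0.0
```

Run:
```python
from h import *
print(env.observe()['position'],go([.4435,.2912,.002],down(191.7)))
```

```text
[0.44299588 0.29115594 0.05969454] (array([-0.07, -0.  ,  5.77]), array([-0.03, -0.2 ,  0.13]))
```

Call:
{"fn": "jog_arm", "kwargs": {
  "targets": [
    [0, 0, 3, 0, 0, 0],
    [0, 0, 5, 0, 0, 0],
    [0, 0, 5.6, 0, 0, 0],
    [0, 0, 5.6, 0, 0, 0],
    [0, 0, 5.6, 0, 0, 0]
  ]
}}

```text
time_s: 3.25
position: [0.4452, 0.2913, 0.0063]
tool_rot: [[-0.979, -0.204, 0.003], [-0.204, 0.979, 0.001], [-0.003, 0.001, -1.0]]
ft_force: [-0.3, -0.6, 0.7]
grip_width: 0.0854
gripper_force: 0.0
```

Call:
{"fn": "jog_arm", "kwargs": {
  "targets": [
    [0, 0, 0, 0, 0, 0],
    [0, 0, 0, 0, 0, 0],
    [0, 0, 0, 0, 0, 0],
    [0, 0, 0, 0, 0, 0],
    [0, 0, 0, 0, 0, 0],
    [0, 0, 0, 0, 0, 0],
    [0, 0, 0, 0, 0, 0],
    [0, 0, 0, 0, 0, 0]
  ],
  "hand": 0.4,
  "newtons": 40
}}

```text
time_s: 3.92
position: [0.4446, 0.2908, 0.0054]
tool_rot: [[-0.979, -0.203, 0.002], [-0.203, 0.979, 0.001], [-0.002, 0.0, -1.0]]
ft_force: [-1.5, 0.3, 8.4]
grip_width: 0.0485
gripper_force: 40.9
```

Call:
{"fn": "jog_arm", "kwargs": {
  "targets": [
    [0, 0, -1, 0, 0, 0],
    [0, 0, -4, 0, 0, 0],
    [0, 0, -8, 0, 0, 0],
    [0, 0, -12, 0, 0, 0],
    [0, 0, -16, 0, 0, 0],
    [0, 0, -18, 0, 0, 0],
    [0, 0, -18, 0, 0, 0],
    [0, 0, -18, 0, 0, 0]
  ],
  "hand": 0.3,
  "newtons": 50
}}

```text
time_s: 4.58
position: [0.4438, 0.2904, 0.1843]
tool_rot: [[-0.979, -0.203, 0.0], [-0.203, 0.979, 0.0], [-0.0, 0.0, -1.0]]
ft_force: [0.5, 0.1, -5.1]
grip_width: 0.0482
gripper_force: 54.9
```

Run:
```python
from h import *
F=[]
for _ in range(10):
    im=env.get_image('wrist'); F.append(env.observe()['ft_force'])
save('w2',im['frame']); print(np.mean(F,0),np.std(F,0))
h=cv2.cvtColor(im['frame'],cv2.COLOR_RGB2HSV); print(env.observe()['position'],env.observe()['grip_width'])
```

```text
[-0.11514551  0.21193642 -4.25801851] [0.48191123 0.48799116 0.34382535]
[0.44410882 0.29052141 0.183742  ] 0.04803418225160735
```

View pics/w2.png

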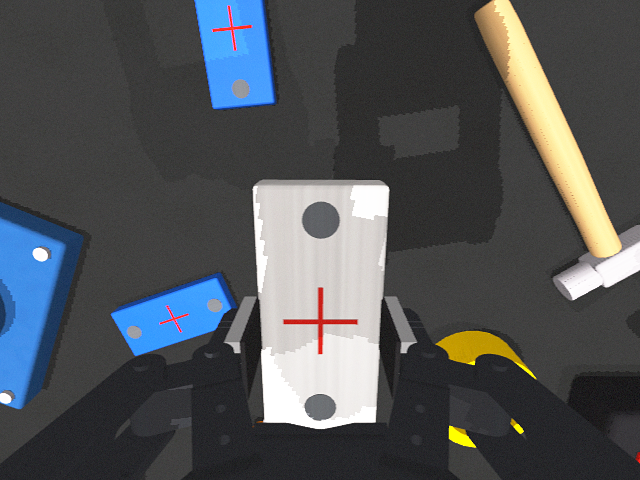

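The plate is held across its width, with the cross at (320,321). It weighs about 4.3 N.

Run:
```python
from h import *
im=env.get_image('wrist'); c=cloud(im); s=env.observe()
q=c[190:415,270:372].reshape(-1,3); q=q[(q[:,2]>.15)&(q[:,2]<.25)]; mu=np.median(q,0)
for _ in range(4):
    mu=q.mean(0); n=np.linalg.svd(q-mu,full_matrices=False)[2][2]; n*=np.sign(n[2]); q=q[abs((q-mu)@n)<.003]
print(len(q),mu,n, 'z at tcp', mu[2]-((np.array(s['position'])-mu)[:2]@n[:2])/n[2])
print(np.array(s['tool_rot']).T@n)
for z in (.1915,.1943): 
  X=onplane(im,[[320.5,321.5]],z)[0]; print(X,np.array(s['tool_rot']).T@(X-s['position']))
h=cv2.cvtColor(im['frame'],cv2.COLOR_RGB2HSV)
m=np.zeros((480,640),np.uint8);m[170:430,250:395]=((h[...,2]>140)&((h[...,1]<40)|(h[...,0]<6)))[170:430,250:395]
print(s['position'],go([.5815,-.010,.20],down(166.6)))
```

```text
22835 [0.43622872 0.28925505 0.19569678] [2.32409987e-03 2.20122020e-04 9.99997275e-01] z at tcp 0.19567813107650942
[-1.78142977e-03 -3.48528826e-04 -9.99998353e-01]
[0.4453909  0.29117065 0.1915    ] [-0.00135984  0.00038226 -0.0076368 ]
[0.44384986 0.29084513 0.1943    ] [ 0.00021671  0.00037679 -0.01043595]
[0.44413338 0.29051823 0.18386397] (array([ -7.33, -32.22,  -1.61]), array([-1.000e-02, -3.000e-02,  2.514e+01]))
```

Run:
```python
from h import *
print(go([.45,.02,.22],down(166.6)))
```

```text
(array([  4.93, -26.61,  -3.61]), array([-1.000e-02, -3.000e-02,  2.514e+01]))
```

Call:
{"fn": "jog_arm", "kwargs": {
  "targets": [
    [4.9, -26.6, -3.6, 0, 0, 25.1],
    [4.9, -26.6, -3.6, 0, 0, 25.1],
    [4.9, -26.6, -3.6, 0, 0, 25.1],
    [4.9, -26.6, -3.6, 0, 0, 25.1],
    [4.9, -26.6, -3.6, 0, 0, 25.1],
    [4.9, -26.6, -3.6, 0, 0, 25.1],
    [4.9, -26.6, -3.6, 0, 0, 25.1],
    [4.9, -26.6, -3.6, 0, 0, 25.1]
  ]
}}

```text
time_s: 5.8
position: [0.4509, 0.0162, 0.2209]
tool_rot: [[-0.972, 0.236, 0.002], [0.236, 0.972, -0.002], [-0.002, -0.001, -1.0]]
ft_force: [0.8, -0.5, -3.6]
grip_width: 0.0482
gripper_force: 55.1
```

Call:
{"fn": "jog_arm", "kwargs": {
  "targets": [
    [0, 0, 0, 0, 0, 0],
    [0, 0, 0, 0, 0, 0],
    [0, 0, 0, 0, 0, 0]
  ]
}}

```text
time_s: 6.05
position: [0.4501, 0.021, 0.22]
tool_rot: [[-0.973, 0.23, -0.0], [0.23, 0.973, 0.0], [0.0, 0.0, -1.0]]
ft_force: [-1.1, -0.5, -3.4]
grip_width: 0.0483
gripper_force: 55.1
```

Run:
```python
from h import *
im=env.get_image('wrist'); c=cloud(im); save('w3',im['frame']); s=env.observe(); print(s['position'],s['time_s'])
for R in (.03,.037):
    b=(np.hypot(c[...,0]-.582,c[...,1]+.0095)<R)&(c[...,2]>.103)&(c[...,2]<.14)
    print(b.sum(),sphere(c[b]),np.percentile(c[b][:,2],99))
print(proj(im,[.5815,-.01,.125]))
```

```text
[0.45016379 0.02109031 0.21999132] 6.1
  return _methods._mean(a, axis=axis, dtype=dtype,
  ret = um.true_divide(
Traceback (most recent call last):
  File "h.py", line 30, in sphere
    return least_squares(lambda x:np.linalg.norm(q-x,axis=1)-r,c0,loss='soft_l1',f_scale=.002).x
           ~~~~~~~~~~~~~^^^^^^^^^^^^^^^^^^^^^^^^^^^^^^^^^^^^^^^^^^^^^^^^^^^^^^^^^^^^^^^^^^^^^^
ValueError: Initial guess is outside of provided bounds
```

View pics/w3.png

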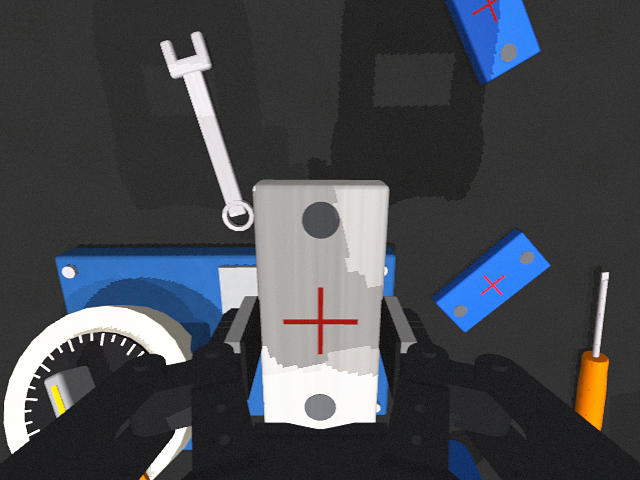

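The wrench, dial and gauge show at left, and the held plate with its cross at (320,321) covers the dome. The dome fits from the two fixed cameras agree to 2 mm, so I'll use their mean, (0.5815, -0.0103).

Run:
```python
from h import *
print(go([.5815,-.0103,.15],down(166.6)))
```

```text
(array([-13.51,  -0.04,   6.99]), array([ 0.01, -0.02,  0.13]))
```

Call:
{"fn": "jog_arm", "kwargs": {
  "targets": [
    [-4, 0, 1, 0, 0, 0],
    [-8, 0, 3, 0, 0, 0],
    [-12, 0, 5, 0, 0, 0],
    [-13.5, 0, 7, 0, 0, 0],
    [-13.5, 0, 7, 0, 0, 0],
    [-13.5, 0, 7, 0, 0, 0],
    [-13.5, 0, 7, 0, 0, 0],
    [-13.5, 0, 7, 0, 0, 0]
  ]
}}

```text
time_s: 6.77
position: [0.5814, -0.0103, 0.1514]
tool_rot: [[-0.973, 0.23, 0.002], [0.23, 0.973, -0.0], [-0.002, 0.0, -1.0]]
ft_force: [-0.4, -0.4, -4.3]
grip_width: 0.048
gripper_force: 55.1
```

Run:
```python
from h import *
F=[]
for _ in range(6): im=env.get_image('scene'); F.append(env.observe()['ft_force'][2])
f=im['frame'][170:330,200:380]; save('s1',f,3.3)
print(np.mean(F),env.observe()['position'],env.observe()['time_s'],go([.5815,-.0103,.134],down(166.6)))
```

```text
-4.209017304506687 [ 0.5815299  -0.01097286  0.15072766] 7.0667 (array([0.02, 0.06, 1.67]), array([0.  , 0.05, 0.04]))
```

View pics/s1.png

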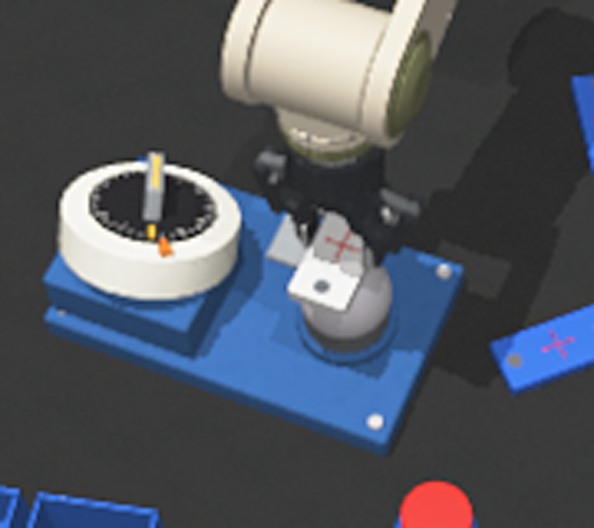

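The plate hangs centred over the dome, with the cross at crop pixel (342,245). The dial and pointer are at left. I'll lower it now.

Call:
{"fn": "jog_arm", "kwargs": {
  "targets": [
    [0, 0, 0.8, 0, 0, 0],
    [0, 0, 1.5, 0, 0, 0],
    [0, 0, 2.1, 0, 0, 0],
    [0, 0, 2.1, 0, 0, 0],
    [0, 0, 2.1, 0, 0, 0],
    [0, 0, 2.1, 0, 0, 0]
  ]
}}

```text
time_s: 7.57
position: [0.5816, -0.0111, 0.1292]
tool_rot: [[-0.973, 0.231, -0.0], [0.231, 0.973, 0.0], [0.0, -0.0, -1.0]]
ft_force: [0.1, 0.2, -3.5]
grip_width: 0.048
gripper_force: 55.2
```

Run:
```python
from h import *
F=[]
for _ in range(6): im=env.get_image('scene'); s=env.observe(); F.append(np.r_[s['ft_force'],s['wrist_torque']])
print(np.mean(F,0).round(2),env.observe()['position'])
```

```text
[-0.35 -0.02 -3.09 -0.01  0.08 -0.02] [ 0.58170267 -0.01109422  0.12928455]
```

Call:
{"fn": "jog_arm", "kwargs": {
  "targets": [
    [0, 0, 0.2, 0, 0, 0],
    [0, 0, 0.4, 0, 0, 0],
    [0, 0, 0.4, 0, 0, 0],
    [0, 0, 0.4, 0, 0, 0]
  ]
}}

```text
time_s: 8.2
position: [0.5818, -0.0111, 0.1252]
tool_rot: [[-0.973, 0.231, 0.0], [0.231, 0.973, -0.0], [-0.0, 0.0, -1.0]]
ft_force: [-1.2, -0.4, -0.8]
grip_width: 0.0484
gripper_force: 55.5
```

Run:
```python
from h import *
F=[]
for _ in range(6): im=env.get_image('scene'); s=env.observe(); F.append(np.r_[s['ft_force'],s['wrist_torque']])
print(np.mean(F,0).round(2),env.observe()['position'])
```

```text
[-0.17  0.45 -0.39  0.02  0.05 -0.01] [ 0.58181214 -0.01110962  0.12527244]
```

Call:
{"fn": "jog_arm", "kwargs": {
  "targets": [
    [0, 0, 0, 0, 0, 0],
    [0, 0, 0, 0, 0, 0]
  ],
  "newtons": 20
}}

```text
time_s: 8.67
position: [0.5818, -0.0111, 0.1252]
tool_rot: [[-0.973, 0.231, 0.0], [0.231, 0.973, -0.0], [-0.0, 0.0, -1.0]]
ft_force: [-0.6, 0.6, -0.4]
grip_width: 0.0483
gripper_force: 55.5
```

Call:
{"fn": "jog_arm", "kwargs": {
  "targets": [
    [0, 0, 0, 0, 0, 0],
    [0, 0, 0, 0, 0, 0],
    [0, 0, 0, 0, 0, 0],
    [0, 0, 0, 0, 0, 0],
    [0, 0, 0, 0, 0, 0]
  ],
  "hand": 0.9
}}

```text
time_s: 9.08
position: [0.5817, -0.0111, 0.1252]
tool_rot: [[-0.973, 0.231, 0.0], [0.231, 0.973, -0.0], [-0.0, -0.0, -1.0]]
ft_force: [-0.6, 0.4, 0.9]
grip_width: 0.0769
gripper_force: 0.0
```

Run:
```python
from h import *
im=env.get_image('wrist'); c=cloud(im); save('w4',im['frame']); s=env.observe(); print(s['position'],s['time_s'],s['grip_width'])
q=c[190:415,270:372].reshape(-1,3); q=q[(q[:,2]>.1)&(q[:,2]<.17)]
for _ in range(4):
    mu=q.mean(0); n=np.linalg.svd(q-mu,full_matrices=False)[2][2]; n*=np.sign(n[2]); q=q[abs((q-mu)@n)<.003]
print(len(q),mu,n)
```

```text
[ 0.58169196 -0.01107436  0.12517465] 9.1333 0.07667784079437827
22857 [ 0.57428491 -0.00872603  0.13611435] [-0.02281352  0.0140001   0.99964171]
```

View pics/w4.png

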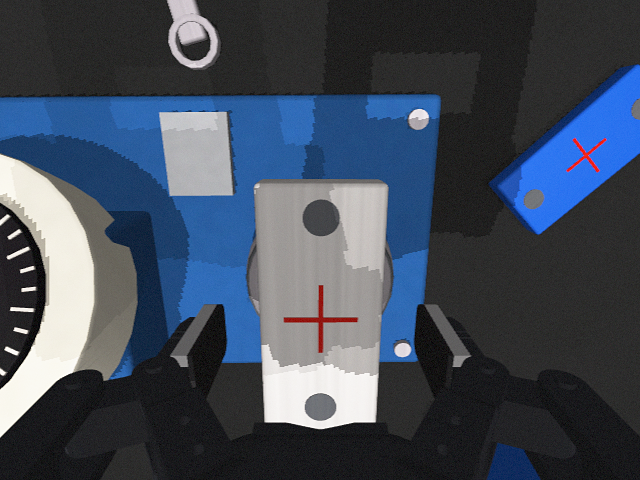

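The plate balances on the dome with the fingers clear, the cross at (320,320) and a tilt of about 1.5°. I'll raise the tool straight up.

Call:
{"fn": "jog_arm", "kwargs": {
  "targets": [
    [0, 0, -1, 0, 0, 0],
    [0, 0, -3, 0, 0, 0],
    [0, 0, -6, 0, 0, 0],
    [0, 0, -10, 0, 0, 0],
    [0, 0, -14, 0, 0, 0],
    [0, 0, -14, 0, 0, 0],
    [0, 0, -14, 0, 0, 0]
  ]
}}

```text
time_s: 9.72
position: [0.5822, -0.0112, 0.2681]
tool_rot: [[-0.973, 0.231, 0.006], [0.231, 0.973, -0.001], [-0.006, 0.0, -1.0]]
ft_force: [-0.6, -0.7, -1.3]
grip_width: 0.0769
gripper_force: 0.0
```

```bash
cat >> h.py <<'E'
psi=np.radians(-13.4)
gx=np.array([np.cos(psi),np.sin(psi),0]); gy=np.array([-np.sin(psi),np.cos(psi),0])
th=np.radians(27); N=-np.sin(th)*gx+np.array([0,0,np.cos(th)])
UP=np.cos(th)*gx+np.array([0,0,np.sin(th)])   # up the face
RT=np.cross(UP,N)                              # clockwise from UP as seen facing the dial: right
def dirang(a): # zero_knob angle -> dir
    b=a-.6; return np.cos(b)*UP+np.sin(b)*RT
E
python3 - <<'E'
from h import *
im=env.get_image('wrist'); c=cloud(im); s=env.observe(); print(s['position'],s['time_s'])
m=(np.hypot(c[...,0]-.582,c[...,1]+.01)<.06)&(c[...,2]>.125)&(c[...,2]<.15)
q=c[m]
for _ in range(4):
    mu=q.mean(0); n=np.linalg.svd(q-mu,full_matrices=False)[2][2]; n*=np.sign(n[2]); q=q[abs((q-mu)@n)<.003]
print('plate',len(q),mu,n, cv2.minAreaRect(q[:,:2].astype(np.float32)*1000))
print('RT',RT)
for nme in ['top','scene']:
    im=env.get_image(nme); c=cloud(im); h=cv2.cvtColor(im['frame'],cv2.COLOR_RGB2HSV)
    C0=np.array([.5415,-.1833,.115])
    rel=c-C0; a,b,o=rel@RT,rel@UP,rel@N; rho=np.hypot(a,b)
    w=(rho<.085)&(abs(o)<.012)&(h[...,1]<50)&(h[...,2]>150)&(rho>.05)
    cc=cv2.minEnclosingCircle(np.c_[a[w],b[w]].astype(np.float32)*1000); print(nme,'dial circ',w.sum(),np.round(cc[0],1),round(cc[1],1),np.median(o[w]))
    for nm,lo,hi in (('or',5,19),('ye',20,34)):
        p=(rho<.08)&(rho>.0)&(abs(o)<.06)&(h[...,0]>=lo)&(h[...,0]<=hi)&(h[...,1]>130)&(h[...,2]>130)
        print(nm,p.sum(),'r',np.round(np.percentile(rho[p],[5,50,95]),3),'ang',np.round(np.percentile(np.arctan2(a,b)[p&(rho>.04)],[10,50,90])+.6,2),'o',np.median(o[p]).round(3))
    if nme=='top': save('t2',im['frame'][160:280,340:460],6)
E
```

```text
[ 0.5815655  -0.01100397  0.26592832] 9.7667
plate 8794 [ 0.57702136 -0.00904492  0.13609829] [-0.02413698  0.01394168  0.99961144] ((579.90087890625, -9.730598449707031), (50.07285690307617, 109.18789672851562), 76.45232391357422)
RT [-0.2317479  -0.97277588  0.        ]
top dial circ 1648 [2.7 0.9] 77.5 -0.0015007836566081202
or 24 r [0.056 0.067 0.074] ang [0.64 0.67 0.72] o 0.004
ye 49 r [0.004 0.024 0.051] ang [0.15 0.2  0.26] o 0.035
scene dial circ 717 [2.7 0.7] 81.3 0.0004237032962268189
or 16 r [0.06  0.071 0.077] ang [0.6  0.66 0.69] o 0.007
ye 16 r [0.003 0.029 0.052] ang [0.16 0.19 0.22] o 0.024
```

View pics/t2.png

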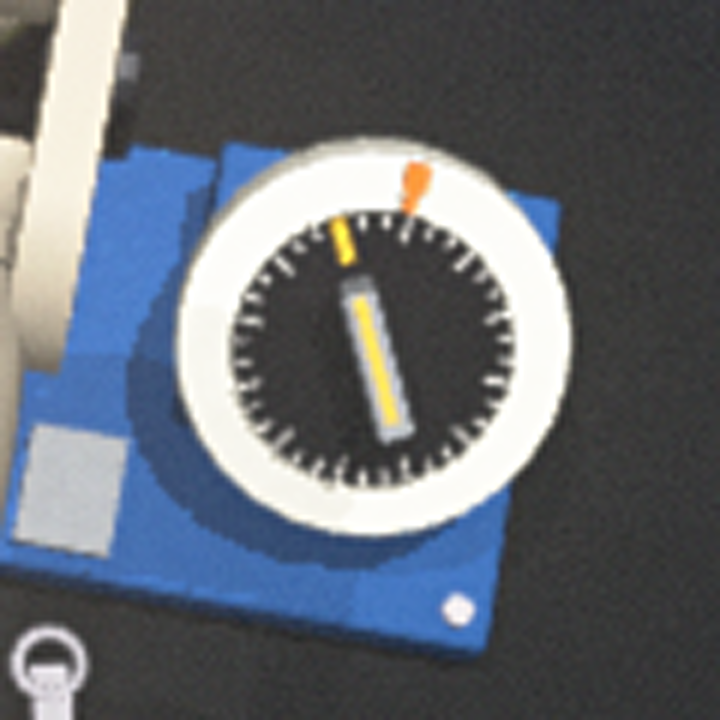

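Plate settled with a tilt of about 1.6° and its centre at (0.580, -0.0097). In the crop the orange pointer is at (412,190) and the yellow zero line ends at (340,225), anticlockwise of it. Next I move to hover along the dial axis.

```bash
cat >> h.py <<'E'
C=np.array([.5416,-.1860,.115])
def kn(a,out): # tool pose: TCP 'out' metres from the face, bar angle a
    z=-N; x=-dirang(a); return C+N*out, np.c_[x,np.cross(z,x),z]
E
python3 - <<'E'
from h import *
print(go(*kn(.16,.13)))
E
```

```text
(array([  5.7 , -17.94,   3.34]), array([  5.97, -26.69, -24.7 ]))
```

Call:
{"fn": "jog_arm", "kwargs": {
  "targets": [
    [2, -4, 0, 0, 0, 0],
    [3.5, -8, 0.5, 1.2, -5.3, -4.9],
    [5, -12, 1, 2.4, -10.7, -9.9],
    [5.7, -16, 2, 3.6, -16, -14.8],
    [5.7, -17.9, 3.3, 4.8, -21.4, -19.8],
    [5.7, -17.9, 3.3, 6, -26.7, -24.7],
    [5.7, -17.9, 3.3, 6, -26.7, -24.7],
    [5.7, -17.9, 3.3, 6, -26.7, -24.7]
  ],
  "hand": 0.45
}}

```text
time_s: 10.53
position: [0.483, -0.172, 0.2303]
tool_rot: [[-0.883, -0.158, 0.442], [-0.226, 0.968, -0.105], [-0.411, -0.192, -0.891]]
ft_force: [-0.0, -0.2, -0.4]
grip_width: 0.0382
gripper_force: 0.0
```

Call:
{"fn": "jog_arm", "kwargs": {
  "targets": [
    [0, 0, 0, 0, 0, 0],
    [0, 0, 0, 0, 0, 0],
    [0, 0, 0, 0, 0, 0]
  ]
}}

```text
time_s: 10.78
position: [0.4854, -0.1718, 0.2322]
tool_rot: [[-0.882, -0.159, 0.443], [-0.228, 0.968, -0.106], [-0.412, -0.194, -0.89]]
ft_force: [-0.1, 0.1, 0.2]
grip_width: 0.0387
gripper_force: 0.0
```

```bash
cat >> h.py <<'E'
def dial(n,C=C,name=None):
    im=env.get_image(n); h=cv2.cvtColor(im['frame'],cv2.COLOR_RGB2HSV)
    if name: save(name,im['frame'])
    f,cx,cy=K(im); T=np.array(im['cam_to_world']); v,u=np.mgrid[:480,:640]
    d=np.stack([(u-cx)/f,(v-cy)/f,np.ones_like(u)],-1)@T[:3,:3].T; o=T[:3,3]
    def at(hh):
        t=((C+N*hh-o)@N)/(d@N); r=o+d*t[...,None]-C; return r@RT,r@UP
    c=cloud(im); rel=c-C
    near=(np.linalg.norm(rel,axis=-1)<.1)&(abs(rel@N)<.06)
    H,S,V=h[...,0],h[...,1],h[...,2]
    for nm,lo,hi,hh,r0,r1 in (('pointer',5,18,.006,.05,.08),('line',19,35,.006,.04,.062),('bar',19,35,.039,0,.034)):
        a,b=at(hh); rho=np.hypot(a,b); p=near&(H>=lo)&(H<=hi)&(S>120)&(V>110)&(rho>r0)&(rho<r1)
        if p.sum()<3: print(nm,'none'); continue
        x=np.c_[a[p],b[p]]; mu=x.mean(0); dv=np.linalg.svd(x-mu)[2][0]; dv*=np.sign(dv[1])
        print(nm,p.sum(),'mean ang',round(np.arctan2(*mu)+.6,3),'dir ang',round(np.arctan2(*dv)+.6,3),'mean',np.round(mu*1000,1),'r',np.round(rho[p].min(),4),rho[p].max().round(4))
    a,b,oo=rel@RT,rel@UP,rel@N; rho=np.hypot(a,b)
    w=near&(rho<.085)&(abs(oo)<.006)&(S<50)&(V>140)&(rho>.06)
    q=np.c_[a[w],b[w]]; cc=cv2.minEnclosingCircle(q.astype(np.float32)*1000); print('circ',w.sum(),cc,np.median(oo[w]))
    return im
E
python3 - <<'E'
from h import *
s=env.observe(); print(s['position'],s['time_s'],go(*kn(.16,.13)))
dial('wrist',name='w5')
E
```

```text
[ 0.48543076 -0.17183377  0.23217813] 10.7833 (array([ 0.18, -0.  ,  0.07]), array([-0.05,  0.1 ,  0.02]))
pointer 187 mean ang 0.637 dir ang 0.471 mean [ 2.5 66.3] r 0.0561 0.0761
line 126 mean ang 0.163 dir ang 1.38 mean [-20.4  43.6] r 0.04 0.0619
bar 448 mean ang 0.236 dir ang 0.128 mean [-2.   5.2] r 0.0001 0.0337
circ 10885 ((0.33635541796684265, 0.18972353637218475), 76.70967864990234) 0.0015315810383696924
```

View pics/w5.png

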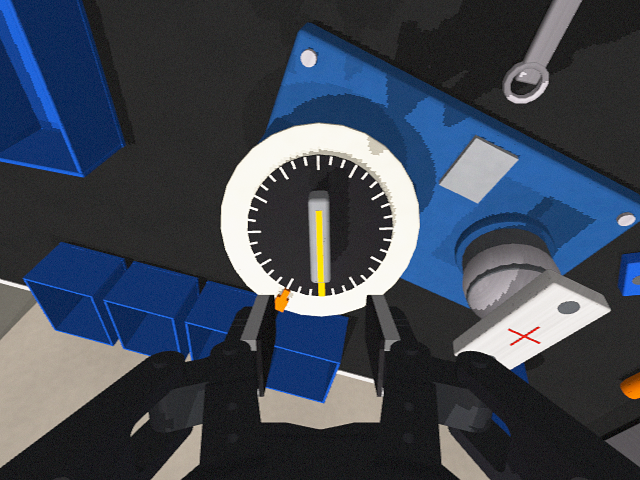

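The wrist view faces the dial, centred at (320,220). The yellow line runs down to (321,295), the pointer is at (283,299), and the plate rests on the dome at (525,335). The zero line is at about 0.15 and the pointer at 0.637. I'll approach along the axis.

Run:
```python
from h import *
print(go(*kn(.15,.05)),go(*kn(.15,.012)))
```

```text
(array([ 0.19, -0.  ,  8.07]), array([-0.05,  0.11, -0.54])) (array([ 0.2 ,  0.  , 11.87]), array([-0.05,  0.11, -0.54]))
```

Call:
{"fn": "jog_arm", "kwargs": {
  "targets": [
    [0.2, 0, 3, 0, 0, -0.5],
    [0.2, 0, 6, 0, 0, -0.5],
    [0.2, 0, 9, 0, 0, -0.5],
    [0.2, 0, 11, 0, 0, -0.5],
    [0.2, 0, 11.8, 0, 0, -0.5],
    [0.2, 0, 11.8, 0, 0, -0.5],
    [0.2, 0, 11.8, 0, 0, -0.5]
  ]
}}

```text
time_s: 11.42
position: [0.5357, -0.1849, 0.1268]
tool_rot: [[-0.88, -0.167, 0.444], [-0.237, 0.966, -0.106], [-0.411, -0.198, -0.89]]
ft_force: [-0.6, 0.0, -0.4]
grip_width: 0.0388
gripper_force: 0.0
```

Call:
{"fn": "jog_arm", "kwargs": {
  "targets": [
    [0, 0, 0, 0, 0, 0],
    [0, 0, 0, 0, 0, 0],
    [0, 0, 0, 0, 0, 0],
    [0, 0, 0, 0, 0, 0],
    [0, 0, 0, 0, 0, 0],
    [0, 0, 0, 0, 0, 0]
  ],
  "hand": 0,
  "newtons": 20
}}

```text
time_s: 11.92
position: [0.5355, -0.185, 0.1277]
tool_rot: [[-0.88, -0.166, 0.445], [-0.237, 0.966, -0.107], [-0.412, -0.199, -0.889]]
ft_force: [-4.9, 2.8, 7.7]
grip_width: 0.0135
gripper_force: 22.0
```

Run:
```python
from h import *
s=env.observe(); print(s['position'],s['time_s'],s['ft_force'],go(*kn(.637,.012)), 'off',(np.array(s['position'])-C)@np.c_[RT,UP,N])
R=np.array(s['tool_rot']); print('tool ang',np.arctan2(-R[:,0]@RT,-R[:,0]@UP)+.6)
dial('wrist'); dial('top')
```

```text
[ 0.53550643 -0.18498918  0.12767112] 11.9167 [-4.87589325  2.82864945  7.72527389] (array([0.01, 0.05, 0.21]), array([-0.09,  0.25, 27.84])) off [0.00042887 0.00026225 0.01408751]
tool ang 0.15100921488338082
pointer none
line 354 mean ang 0.163 dir ang 0.14 mean [-20.9  44.8] r 0.0402 0.0593
bar 1311 mean ang 0.331 dir ang 0.149 mean [-0.9  3.2] r 0.0002 0.03
circ 23004 ((0.32368651032447815, 0.2024623602628708), 76.81490325927734) 0.0015228682726870116
pointer 26 mean ang 0.635 dir ang 0.703 mean [ 2.3 66.8] r 0.0555 0.0746
line 21 mean ang 0.159 dir ang 0.188 mean [-20.   42.3] r 0.0401 0.0537
bar none
circ 717 ((0.1668882817029953, 1.110237717628479), 76.38797760009766) -0.0009847728107703776
```

Call:
{"fn": "jog_arm", "kwargs": {
  "targets": [
    [0, 0, 0, 0, 0, 5],
    [0, 0, 0, 0, 0, 10],
    [0, 0, 0, 0, 0, 16],
    [0, 0, 0, 0, 0, 22],
    [0, 0, 0, 0, 0, 27.2],
    [0, 0, 0, 0, 0, 27.2],
    [0, 0, 0, 0, 0, 27.2],
    [0, 0, 0, 0, 0, 27.2]
  ]
}}

```text
time_s: 12.68
position: [0.5355, -0.1855, 0.1277]
tool_rot: [[-0.858, 0.255, 0.445], [0.231, 0.967, -0.108], [-0.458, 0.01, -0.889]]
ft_force: [-4.9, -1.5, 6.9]
grip_width: 0.0138
gripper_force: 21.9
```

Run:
```python
from h import *
s=env.observe(); print(s['ft_force'],s['time_s'])
R=np.array(s['tool_rot']); print('tool ang',np.arctan2(-R[:,0]@RT,-R[:,0]@UP)+.6)
dial('wrist'); dial('top'); dial('scene')
```

```text
[-4.90527292 -1.53283817  6.85693226] 12.6833
tool ang 0.625722259052702
pointer 355 mean ang 0.645 dir ang 0.627 mean [ 3.  66.5] r 0.0596 0.0727
line 362 mean ang 0.637 dir ang 0.623 mean [ 1.8 49.8] r 0.04 0.0596
bar 1324 mean ang 0.773 dir ang 0.624 mean [0.6 3.5] r 0.0001 0.0303
circ 22578 ((0.4535810649394989, 0.2988038659095764), 76.65426635742188) 0.001546970785814902
pointer 27 mean ang 0.639 dir ang 0.693 mean [ 2.6 66.7] r 0.0555 0.0751
line 21 mean ang 0.625 dir ang 0.75 mean [ 1.2 47.1] r 0.0405 0.0538
bar none
circ 735 ((0.2640775740146637, 0.7524535655975342), 76.37783813476562) -0.0012983657264521314
pointer 17 mean ang 0.63 dir ang 0.509 mean [ 2.  66.2] r 0.0535 0.0778
line 13 mean ang 1.02 dir ang 0.369 mean [ 8.5 19. ] r 0.0417 0.0552
bar 6 mean ang 0.72 dir ang 0.635 mean [ 1.3 10.4] r 0.0013 0.0257
circ 497 ((0.8294302225112915, 3.76466703414917), 79.27850341796875) 0.0005816308146264499
```

Call:
{"fn": "jog_arm", "kwargs": {
  "targets": [
    [0, 0, 0, 0, 0, 0.5],
    [0, 0, 0, 0, 0, 0.5],
    [0, 0, 0, 0, 0, 0.5]
  ]
}}

```text
time_s: 13.08
position: [0.5355, -0.1855, 0.1278]
tool_rot: [[-0.856, 0.262, 0.445], [0.239, 0.965, -0.108], [-0.458, 0.014, -0.889]]
ft_force: [-5.5, -0.8, 7.6]
grip_width: 0.0133
gripper_force: 22.0
```

Call:
{"fn": "jog_arm", "kwargs": {
  "targets": [
    [0, 0, 0, 0, 0, 0],
    [0, 0, 0, 0, 0, 0],
    [0, 0, 0, 0, 0, 0],
    [0, 0, 0, 0, 0, 0]
  ],
  "hand": 0.45
}}

```text
time_s: 13.42
position: [0.5354, -0.185, 0.1264]
tool_rot: [[-0.857, 0.262, 0.444], [0.24, 0.965, -0.106], [-0.456, 0.015, -0.89]]
ft_force: [-0.1, -0.0, -0.2]
grip_width: 0.0384
gripper_force: 0.0
```

Call:
{"fn": "jog_arm", "kwargs": {
  "targets": [
    [0, 0, -2, 0, 0, 0],
    [0, 0, -5, 0, 0, 0],
    [0, 0, -9, 0, 0, 0],
    [0, 0, -12, 0, 0, 0],
    [0, 0, -12, 0, 0, 0],
    [0, 0, -12, 0, 0, 0],
    [0, 0, -12, 0, 0, 0]
  ]
}}

```text
time_s: 14.0
position: [0.4821, -0.1722, 0.2323]
tool_rot: [[-0.857, 0.262, 0.443], [0.24, 0.965, -0.106], [-0.455, 0.016, -0.89]]
ft_force: [0.1, -1.0, 0.6]
grip_width: 0.0383
gripper_force: 0.0
```

Run:
```python
from h import *
s=env.observe(); print(s['ft_force'],s['time_s'],s['qvel'])
im=dial('wrist',name='w6'); dial('top'); c=cloud(im)
m=(np.hypot(c[...,0]-.58,c[...,1]+.01)<.06)&(c[...,2]>.127)&(c[...,2]<.15); q=c[m]
for _ in range(4):
    mu=q.mean(0); n=np.linalg.svd(q-mu,full_matrices=False)[2][2]; n*=np.sign(n[2]); q=q[abs((q-mu)@n)<.003]
print('plate',len(q),n,cv2.minAreaRect(q[:,:2].astype(np.float32)*1000))
```

```text
[ 0.07103257 -0.98514121  0.57393852] 14.0 [ 0.14764711  1.37791078  0.38801705 -0.04096341  0.00243461 -0.02983681]
pointer 194 mean ang 0.642 dir ang 0.601 mean [ 2.8 66.7] r 0.056 0.076
line 136 mean ang 0.641 dir ang 0.64 mean [ 2.  48.2] r 0.0402 0.0578
bar 423 mean ang 0.703 dir ang 0.625 mean [0.7 7.2] r 0.0004 0.0337
circ 10624 ((0.38991108536720276, 0.25049707293510437), 76.74028015136719) 0.001556976477351634
pointer 27 mean ang 0.639 dir ang 0.693 mean [ 2.6 66.7] r 0.0555 0.0751
line 21 mean ang 0.641 dir ang 0.646 mean [ 1.9 47.1] r 0.0409 0.0538
bar 24 mean ang 0.701 dir ang 0.659 mean [ 1.2 11.8] r 0.0006 0.0266
circ 813 ((0.5274671316146851, 1.0803663730621338), 76.78205871582031) -0.0011442196644892591
plate 8180 [-0.02769059  0.00494212  0.99960433] ((579.6709594726562, -9.732402801513672), (51.60902786254883, 110.84819030761719), 76.91126251220703)
```

View pics/w6.png

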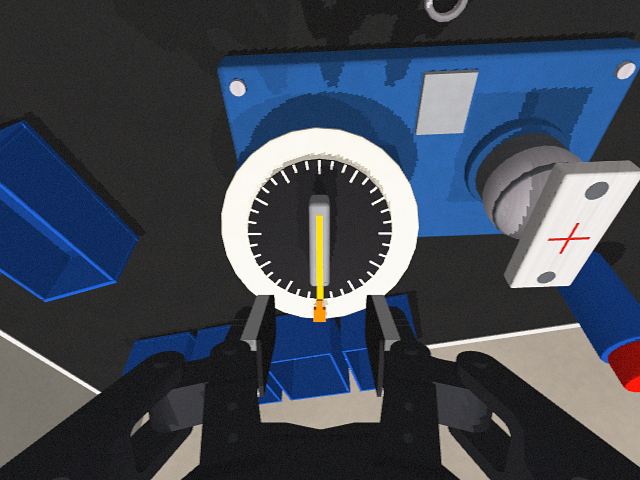

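The zero line meets the orange pointer at (320,303), both at 0.64 rad. The plate sits level on the dome with its cross at (568,238), and the robot touches nothing. I'll let it settle and hand in.

Call:
{"fn": "jog_arm", "kwargs": {
  "targets": [
    [0, 0, 0, 0, 0, 0],
    [0, 0, 0, 0, 0, 0],
    [0, 0, 0, 0, 0, 0],
    [0, 0, 0, 0, 0, 0]
  ]
}}

```text
time_s: 14.43
position: [0.4823, -0.1723, 0.2327]
tool_rot: [[-0.857, 0.262, 0.443], [0.24, 0.965, -0.106], [-0.455, 0.016, -0.89]]
ft_force: [-0.6, 0.4, -0.3]
grip_width: 0.0387
gripper_force: 0.0
```

```bash
python3 -c "
from rig import env
print(env.close_job())"
```

```text
the job is handed in; nothing more can be done
None
```

I handed the job in at about 14.4 s, with no verdict shown: the plate balances on the dome about 2 mm off centre and tilted about 1.6°, the zero line and pointer both measure 0.64 rad, and the gripper is clear.

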